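Sort the returns and date-stamp the passed bottle

TASK

Stand the two red-marked reject bottles upright in the grey returns bin. Then press the underside of the green-marked bottle squarely down on the sprung date stamp until the plunger is fully home and hold it there half a second, feeling for the stop since the stamp's height is set differently every time and over 25 N breaks the glass, and stand that bottle on the middle of the marble display plinth. Leave the unmarked bottle alone, and set every bottle down rather than dropping it.

Things in the scene. Friction and masses are not known exactly. Their poses are not given: they have to be found in the camera images.
- reject_a: Amber glass bottle, 46 mm diameter and 90 mm tall with a black cap on top (32 mm wide), 116 mm in all, about 0.2 kg; origin at the centre of its underside, z up its axis. Reject: red disc on top of the cap and red band round the body, 66 to 76 mm up.
- reject_b: Amber glass bottle, 46 mm diameter and 90 mm tall with a black cap on top (32 mm wide), 116 mm in all, about 0.2 kg; origin at the centre of its underside, z up its axis. Reject, marked red just like reject_a.
- passed: Amber glass bottle, 46 mm diameter and 90 mm tall with a black cap on top (32 mm wide), 116 mm in all, about 0.2 kg; origin at the centre of its underside, z up its axis. Passed: green disc on top of the cap and green band round the body, 66 to 76 mm up.
- plain_a: Amber glass bottle, 46 mm diameter and 90 mm tall with a black cap on top (32 mm wide), 116 mm in all, about 0.2 kg; origin at the centre of its underside, z up its axis. No mark: not inspected yet, stays where it is.
- tray: Wooden stock tray, 100 (x) by 335 (y) by 20 mm high, walls and floor 6 mm; fixed. The four bottles stand in it in a row along its y axis, 85 mm apart, in any order. Origin under its centre.
- bin: Grey plastic returns bin, open on top, 160 (x) by 210 (y) by 45 mm high, walls and floor 5 mm; fixed, on the left or the right. Origin under its centre.
- stand: Marble display plinth, 110 by 110 by 30 mm high, fixed, on the other side from the bin. Origin under its centre; bottles stand on its top at 30 mm.
- stamper: Upward-facing self-inking date stamp on a dark steel foot 74 by 74 mm, blue housing, round white pressing plate (54 mm diameter, blue disc on it) on top; fixed, origin under its centre, the plate is on its z axis. The plate's height at rest is set by an adjusting column: anywhere from 58 to 72 mm above the table, different every time, and not reported.
- plunger (a joint): Travel of the stamp's white plate, m: 0 at rest, 0.010 fully down at a hard stop. The spring resists with about 4 N at first and 10 N fully down.

How it is judged:
By the outcome, as a careful person would: the job done as asked, in the order asked, and still so for the second after the job is handed in, with the robot touching nothing.
It also fails if it takes over 72 s, if anything falls off the work surface, if the arm or the gripper's body presses on something with over 40 N, if the wrist force passes 120 N, or if a joint passes its speed limit or range.

ROBOT

A 7-joint arm with a two-finger parallel gripper is mounted at the origin on the work surface. World frame = base frame: x ahead of the robot, y to its left, z up, the work surface at z = 0. Lengths are in mm, angles in rad, forces in N, time in s.
With the tool pointing down it reaches from about 425 to 975 mm from the base axis. Payload 16.7 kg.
Tool frame: the origin (TCP) lies where the fingers leave the gripper's body, on its centre line; the fingertips stand 73 mm ahead of it and the grasp point (between the pads) lies 54 mm ahead of it (arm.grasp_offset is the distance from the TCP to the grasp point, in mm); z points along the fingers, y is the line along which they close (so a half turn about z gives the same grasp; the last joint's range is limited). The gripper opens to 85 mm and grips with 20 to 120 N. Pads are 22 mm wide; open, the fingers measure 114 mm over their backs; the gripper's body (76 mm by 85 mm) begins 54 mm behind the grasp point. The pads swing forward as they close: fully open they stand 13 mm farther back than shut.
Start: joints at [1.056, 0.426, 0.074, 1.606, -0.034, 1.111, -0.067], TCP at [241.411, -630.319, 303.902] pointing down, gripper open.
Joint ranges: [-2.85, 2.85], [-0.5, 2.14], [-1.23, 1.37], [0.21, 2.46], [-1.02, 4.16], [0.16, 2.05], [-2.73, 2.73]. Speed limits (rad/s): [1.89, 1.89, 2.39, 2.39, 3.01, 3.01, 3.01].

INTERFACE

Orientations are given as a rotation vector (axis times angle).
In Python, from plant import arm, optics gives the robot as it stands. The module is installed in compiled form; this text tells all that it offers.
- The arm moves only by the shell command python3 -m creep 'ROWS' [FORCE]. ROWS is JSON, one flat list of numbers, 7 for each row, row after row: the opening in per cent of the stroke, from 0 (shut) to 100 (fully open), then the shift along the tool's x, y, z in units of 40 mm (1.0 is 40 mm), then the turn, a rotation vector about the tool's x, y, z in units of 6 degrees (1.0 is 6 degrees). A call has 1 to 12 rows; each row shifts and turns the commanded pose from where the row before left it, along the tool's axes as they then stand; what a row does not reach is not made up. A row lasts 1/12 s, in which the tool goes at most 41.7 mm and 7.16 degrees, less where a joint would pass 70% of its speed; a pose out of reach is approached as far as the arm can. A call is refused whole if a number of a shift passes 1 or a number of a turn 1, either way. A call with a gripper value outside its range is refused whole. The fingers move at their own pace and stop on an object; FORCE is the grip in N (left out, the last holds). Time passes only in rows, so rows that do not move let the fingers close. It gives the time, the measured TCP pose, the force, the opening and the grip force at its end, in the units of the state.
- arm.observe(): the state, without advancing time (a new reading comes with each control period).
- optics.grab_frame(name): name is "scene" or "top"; returns a dict with "img" (384x512x3 uint8, red, green, blue), "range_z" (384x512 float32, mm along the optical axis (not along the pixel's ray), 0 where there is no reading), "fx", "fy", "cx", "cy" (pixels), "k1" (the pictures are not rectified: a ray, as slopes to the right and down, at radius r is drawn at 1 + k1 r^2 times it, then the intrinsics apply), "R" (3x3) and "t" (3): a world point X has camera coordinates R X + t. Camera axes: x right, y down, z forward; pixel columns grow to the right and rows downward; lengths in mm; the calibration is good to about 2 mm. A picture is of the moment at which its call begins.
- arm.sign_off(): hands the job in; it is judged then, once.
The state is a dict: "t": time; "joints": joint angles; "joint_velocities": joint speeds; "tau": joint torques, N m; "eef_pos": TCP position; "ee_rot": TCP orientation; "force": force on the tool from outside, world axes, zero at the start; "moment": the same for the moment, N m; "opening": finger opening in mm; "grip_force": force on a finger pad.
Only numpy, scipy, OpenCV 4.12 (cv2) and the standard library are available. Lean on these libraries where they do the work, as an engineer would, in place of code of your own. Each camera call takes 0.05 s, during which the arm holds its last target. There are 200 camera calls.

## Working session

There is one attempt and no reset: what is moved stays moved. The work goes in short steps, Python scripts to look and compute and a shell command to move; the robot and the scene stay as the last step left them, time stands still between calls to the robot, and variables do not carry over. Pictures are saved under pics/ and viewed, at most 10 in all, crops included, and the job is handed in when it is done.

```bash
mkdir -p pics
cat > h.py <<'E'
import numpy as np, cv2
from plant import arm, optics
from scipy.spatial.transform import Rotation as Ro
def world(f,u,v,z=None):
    K=np.array([[f['fx'],0,f['cx']],[0,f['fy'],f['cy']],[0,0,1.]])
    p=cv2.undistortPoints(np.array([[[u,v]]],float),K,np.array([f['k1'],0,0,0.]))[0,0]
    R=np.array(f['R']);t=np.array(f['t']); d=R.T@np.array([p[0],p[1],1.]); c=-R.T@t
    if z is None: return c+d*f['range_z'][int(round(v)),int(round(u))]
    return c+d*(z-c[2])/d[2]
def togo(goal):  # goal of TCP xyz -> tool-frame shift in 40mm units
    s=arm.observe(); R=Ro.from_rotvec(s['ee_rot'])
    return R.inv().apply(np.array(goal)-s['eef_pos'])/40
E
python3 - <<'E'
from h import *
s=arm.observe(); print({k:np.round(v,3) for k,v in s.items()}, arm.grasp_offset)
print(Ro.from_rotvec(s['ee_rot']).as_matrix().round(3))
for n in('top','scene'):
    f=optics.grab_frame(n); cv2.imwrite(f'pics/{n}0.png',f['img'][:,:,::-1]); print(n,f['fx'],f['k1'],-np.array(f['R']).T@f['t'],np.round(f['R'],2).tolist())
E
```

```text
{'t': np.float64(0.0), 'joints': array([ 1.056,  0.427,  0.074,  1.607, -0.034,  1.111, -0.067]), 'joint_velocities': array([-0.001,  0.002,  0.   , -0.001,  0.   ,  0.002, -0.001]), 'tau': array([ 0.0000e+00, -9.4985e+01,  3.7610e+00, -4.6353e+01,  1.9000e-02,
        1.0000e-02, -0.0000e+00]), 'eef_pos': array([ 241.324, -630.033,  303.189]), 'ee_rot': array([-3.088, -0.571,  0.   ]), 'force': array([-0.434,  0.021, -0.18 ]), 'moment': array([-0.03 , -0.022, -0.017]), 'grip_force': np.float64(0.0), 'opening': np.float64(85.245)} 53.900000000000006
[[ 0.934  0.358 -0.001]
 [ 0.358 -0.934  0.001]
 [-0.    -0.001 -1.   ]]
top 425.6328396541289 -0.1611482933931385 [ 352.35796946  -24.02049962 1068.37647605] [[0.03, -1.0, 0.0], [-0.98, -0.03, -0.21], [0.21, 0.01, -0.98]]
scene 403.51235965417663 -0.09839083053374867 [1300.50334005   55.16020914  681.12521216] [[-0.09, 1.0, 0.01], [0.65, 0.07, -0.76], [-0.76, -0.06, -0.65]]
```

View pics/top0.png

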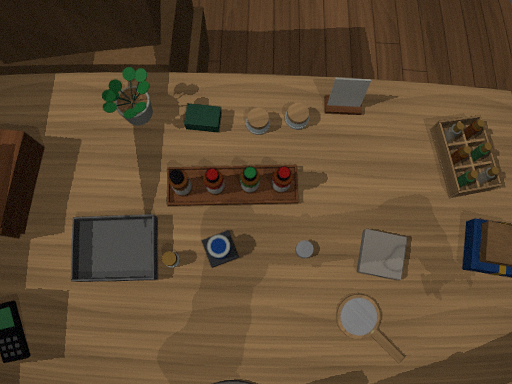

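View pics/scene0.png

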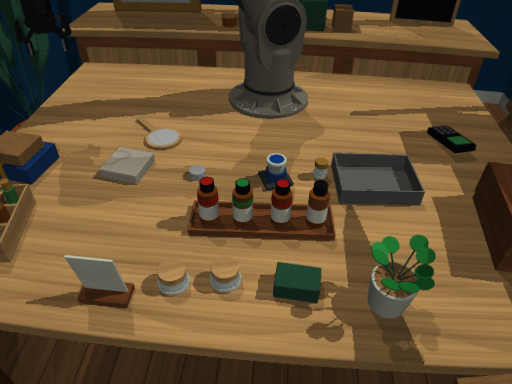

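Top view: the tray row has the unmarked cap at (176,176), red at (212,175), green at (250,174) and red at (283,173). The bin is at (114,248), stamp disc at (219,246) and plinth at (383,253). Small clutter stands at (170,258) and (305,248).

```bash
cat > m.py <<'E'
from h import *
f=optics.grab_frame('top'); g=optics.grab_frame('scene')
def blobs(fr,lo,hi,roi,n):
    h=cv2.cvtColor(fr['img'],cv2.COLOR_RGB2HSV); m=cv2.inRange(h,lo,hi)
    k=np.zeros_like(m); x0,y0,x1,y1=roi; k[y0:y1,x0:x1]=m[y0:y1,x0:x1]
    N,_,st,c=cv2.connectedComponentsWithStats(k); o=np.argsort(-st[1:,4])[:n]+1
    return [(c[i],st[i,4]) for i in o]
if __name__=='__main__':
    R=[((0,150,90),(8,255,255)),((50,130,40),(85,255,255)),((100,150,60),(125,255,255))]
    for nm,fr,roi in(('top',f,(165,160,300,195)),('scene',g,(190,170,340,210))):
        for c,(lo,hi) in zip('RG',R):
            for p,a in blobs(fr,lo,hi,roi,3): print(nm,c,p.round(1),a,world(fr,*p,116).round(1),world(fr,*p).round(1))
    for nm,fr,roi in(('top',f,(200,230,240,266)),('scene',g,(262,150,292,170))):
        for p,a in blobs(fr,*R[2],roi,2): print(nm,'stamp',p.round(1),a,world(fr,*p).round(1),world(fr,*p,65).round(1))
    for nm,p,z in(('bin',[(73,217),(155,216),(156,280),(73,281)],45),('plinth',[(367,230),(407,237),(400,278),(359,273)],30),('tray',[(168,168),(296,166),(298,203),(167,206)],20),('plain',[(176,176)],116),('jar',[(170,258)],40),('puck',[(305,247)],30)):
        q=[world(f,*x,z) for x in p]; print(nm,np.round(q,0)[:,:2].tolist(),np.mean(q,0).round(1),[world(f,*x)[2].round(0) for x in p])
E
python3 m.py
```

```text
top R [283.7 171.9] 77 [ 630.3 -100.1  116. ] [627.6 -99.4 125.2]
top R [211.6 173.9] 74 [620.2  67.4 116. ] [618.3  66.8 122.6]
top G [249.7 172.1] 114 [627.2 -21.1 116. ] [626.  -21.1 120.2]
top G [244.  184.5] 4 [597.1  -8.8 116. ] [604.5  -8.4  87.2]
top G [253.  185.7] 3 [594.9 -29.7 116. ] [603.6 -29.9  82.1]
scene R [206.1 180.6] 76 [ 622.2 -102.8  116. ] [ 632.  -100.5  124.2]
scene R [282.7 183. ] 71 [612.4  66.2 116. ] [621.   66.  123.1]
scene R [214.8 199.5] 18 [681.9 -73.4 116. ] [640.2 -82.1  77.8]
scene G [242.1 182.3] 82 [619.6 -22.9 116. ] [627.7 -22.  122.7]
scene G [242.2 203.3] 74 [687.4 -15.1 116. ] [650.9 -19.3  82.3]
top stamp [218.1 245.5] 173 [459.   47.9  70.6] [459.6  48.3  65. ]
scene stamp [276.3 158.5] 94 [459.5  47.4  70.1] [452.5  47.3  65. ]
scene stamp [285.  168.5] 2 [457.3  71.6  38.1] [492.5  70.9  65. ]
bin [[519.0, 419.0], [529.0, 209.0], [373.0, 195.0], [360.0, 402.0]] [445.1 306.3  45. ] [np.float64(43.0), np.float64(27.0), np.float64(8.0), np.float64(43.0)]
plinth [[513.0, -318.0], [497.0, -421.0], [395.0, -400.0], [406.0, -296.0]] [ 452.5 -358.8   30. ] [np.float64(28.0), np.float64(-2.0), np.float64(31.0), np.float64(-1.0)]
tray [[660.0, 190.0], [675.0, -139.0], [578.0, -145.0], [560.0, 185.0]] [618.1  22.8  20. ] [np.float64(14.0), np.float64(17.0), np.float64(-4.0), np.float64(0.0)]
plain [[613.0, 150.0]] [612.6 150.3 116. ] [np.float64(121.0)]
jar [[428.0, 165.0]] [427.6 165.4  40. ] [np.float64(47.0)]
puck [[466.0, -162.0]] [ 466.2 -162.2   30. ] [np.float64(24.0)]
```

```bash
python3 -m creep '[100,1,0,0,0,0,-1, 100,1,0,0,0,0,-1, 100,1,0,0,0,0,-1, 100,1,0,0,0,0,-1, 100,1,0,0,0,0,-1, 100,1,0,0,0,0,-1, 100,1,0,0,0,0,-1, 100,1,0,0,0,0,-1, 100,1,0,0,0,0,-1, 100,1,0,0,0,0,-1, 100,1,0,0,0,0,-1, 100,1,0,0,0,0,-1]'
cat > go.py <<'E'
from h import *; import sys
x,y,z,a=map(float,sys.argv[1:5]); s=arm.observe(); M=Ro.from_rotvec(s['ee_rot']).as_matrix()
G=np.c_[[np.sin(np.radians(a)),-np.cos(np.radians(a)),0],[np.cos(np.radians(a)),np.sin(np.radians(a)),0],[0,0,-1]]
G[:,0]=np.cross(G[:,1],G[:,2])
print('pos',np.round(s['eef_pos'],1),'turn/6',np.round(np.degrees(Ro.from_matrix(M.T@G).as_rotvec())/6,2),'shift now-frame',togo((x,y,z)).round(2),'shift goal-frame',(G.T@(np.array([x,y,z])-s['eef_pos'])/40).round(2),'F',np.round(s['force'],1),'open',round(float(s['opening']),1),'grip',round(float(s['grip_force']),1),'j',np.round(s['joints'],2))
E
python3 go.py 628.5 -100 230 3.6
```

```text
t: 1.2
eef_pos: [506.3, -265.0, 303.8]
ee_rot: [-2.157, -2.284, -0.0]
force: [0.6, 0.6, 0.1]
opening: 85.4
grip_force: 0.0
pos [ 506.3 -265.   303.8] turn/6 [ 0.   -0.   -0.05] shift now-frame [3.94 3.29 1.85] shift goal-frame [3.92 3.31 1.84] F [0.6 0.6 0.1] open 85.4 grip 0.0 j [ 0.65  0.28 -0.34  1.82  0.1   1.06  0.33]
```

```bash
python3 -m creep '[100,0.98,0.82,0.4,0,0,0, 100,0.98,0.82,0.4,0,0,0, 100,0.98,0.82,0.4,0,0,0, 100,0.98,0.82,0.4,0,0,0, 100,0,0,0,0,0,0, 100,0,0,0,0,0,0]'
python3 m.py | head -12; python3 go.py 628.5 -100 130 3.6
python3 - <<'E'
from h import *
f=optics.grab_frame('scene'); cv2.imwrite('pics/s1.png',f['img'][:,:,::-1])
E
```

```text
t: 1.7
eef_pos: [602.1, -137.2, 253.0]
ee_rot: [-2.157, -2.281, -0.0]
force: [-0.9, -0.8, 0.6]
opening: 85.3
grip_force: 0.0
top R [211.6 173.9] 84 [620.2  67.4 116. ] [618.5  66.8 121.9]
top R [283.8 172. ] 78 [ 630.1 -100.4  116. ] [628.4 -99.9 121.9]
top R [274.  181.5] 2 [606.5 -78.  116. ] [615.8 -79.9  81.1]
top G [249.6 172.1] 111 [627.3 -20.8 116. ] [626.  -20.8 120.7]
top G [250.5 185.8] 8 [594.6 -23.9 116. ] [602.5 -23.9  84.9]
top G [244.3 184.7] 3 [596.7  -9.6 116. ] [605.9  -9.1  80.2]
scene R [206.1 180.5] 75 [ 622.  -102.9  116. ] [ 631.  -100.8  123.5]
scene R [282.6 182.9] 70 [612.3  66.  116. ] [621.1  65.8 123.3]
scene R [214.5 200.1] 24 [684.  -73.9 116. ] [643.5 -82.3  78.9]
scene G [242.1 182.3] 82 [619.6 -22.9 116. ] [626.7 -22.1 121.8]
scene G [242.4 203.3] 75 [687.4 -14.9 116. ] [650.5 -19.1  82. ]
top stamp [218.1 245.5] 174 [458.9  47.9  70.5] [459.5  48.3  65. ]
pos [ 601.2 -140.4  253.9] turn/6 [-0.01  0.   -0.11] shift now-frame [0.97 0.74 3.1 ] shift goal-frame [0.97 0.75 3.1 ] F [ 0.3 -0.7  1. ] open 85.6 grip 0.0 j [ 0.42  0.41 -0.38  1.77  0.18  1.    0.03]
```

View pics/s1.png

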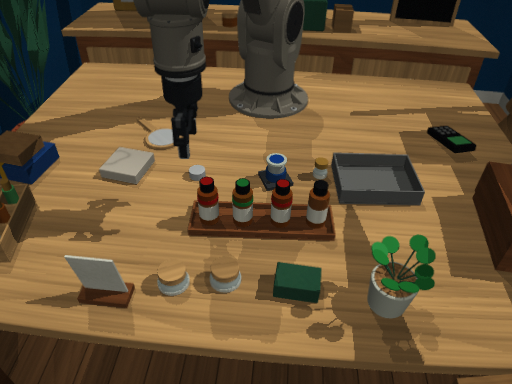

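The gripper (183,155) is clear of the row, and the bottles are undisturbed. Now the first grasp.

```bash
python3 -m creep '[100,0.49,0.38,0,0,0,0, 100,0.48,0.38,0,0,0,0, 100,0,0,0.6,0,0,0, 100,0,0,0,0,0,0]'; python3 go.py 629.5 -101 130 3.6
```

```text
t: 2.18
eef_pos: [628.7, -99.8, 227.7]
ee_rot: [-2.162, -2.276, 0.003]
force: [-1.9, -1.3, -1.8]
opening: 85.3
grip_force: 0.0
pos [628.7 -99.8 227.7] turn/6 [-0.03 -0.   -0.11] shift now-frame [-0.03  0.02  2.44] shift goal-frame [-0.03  0.02  2.44] F [-1.9 -1.3 -1.8] open 85.3 grip 0.0 j [ 0.35  0.47 -0.38  1.74  0.2   0.97 -0.06]
```

```bash
python3 -m creep '[100,-0.03,0.02,0.8,0,0,0, 100,0,0,0.8,0,0,0, 100,0,0,0.55,0,0,0, 100,0,0,0.3,0,0,0, 100,0,0,0,0,0,0, 0,0,0,0,0,0,0, 0,0,0,0,0,0,0, 0,0,0,0,0,0,0, 0,0,0,0,0,0,0, 0,0,0,0,0,0,0]' 50; python3 go.py 443 355 130 2.7
```

```text
t: 3.02
eef_pos: [631.2, -101.1, 134.0]
ee_rot: [2.163, 2.276, 0.001]
force: [-3.6, -0.8, 9.8]
opening: 45.0
grip_force: 49.2
pos [ 631.2 -101.1  134. ] turn/6 [0.02 0.01 0.04] shift now-frame [11.63 -4.11  0.08] shift goal-frame [11.61 -4.16  0.1 ] F [-3.6 -0.8  9.8] open 45.0 grip 49.2 j [ 0.32  0.58 -0.35  1.8   0.26  0.81 -0.11]
```

```bash
python3 -m creep '[0,0,0,-0.3,0,0,0, 0,0,0,-0.7,0,0,0, 0,0,0,-1,0,0,0, 0,0,0,-1,0,0,0, 0,0,0,-0.7,0,0,0, 0,0,0,0,0,0,0]'; python3 go.py 446 258 262 2.7
python3 - <<'E'
from h import *
f=optics.grab_frame('scene'); cv2.imwrite('pics/s2.png',f['img'][60:300,100:420,::-1])
E
```

```text
t: 3.52
eef_pos: [632.7, -100.7, 288.2]
ee_rot: [2.158, 2.272, 0.009]
force: [-0.0, -0.3, -1.8]
opening: 45.2
grip_force: 51.5
pos [ 632.7 -100.7  288.2] turn/6 [0.09 0.02 0.04] shift now-frame [ 9.2  -4.21  0.6 ] shift goal-frame [ 9.18 -4.24  0.66] F [-0.  -0.3 -1.8] open 45.2 grip 51.5 j [ 0.36  0.41 -0.39  1.69  0.18  1.07 -0.04]
```

View pics/s2.png

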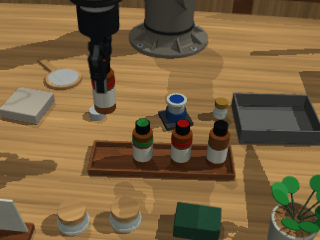

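Bottle 1 is held upright, clear of the row. On to the bin's far half.

```bash
python3 -m creep '[0,0.92,-0.38,0,0,0,0, 0,0.96,-0.4,0,0,0,0, 0,0.96,-0.4,0,0,0,0, 0,0.96,-0.4,0,0,0,0, 0,0.96,-0.4,0,0,0,0, 0,0.96,-0.4,0,0,0,0, 0,0.96,-0.4,0,0,0,0, 0,0.96,-0.4,0,0,0,0, 0,0.96,-0.4,0,0,0,0, 0,0.96,-0.4,0,0,0,0, 0,0.96,-0.4,0,0,0,0, 0,0.9,-0.36,0,0,0,0]'; python3 -m creep '[0,0,0,0,0,0,0, 0,0,0,0,0,0,0]';  python3 go.py 443 355 140 2.7
```

```text
t: 4.57
eef_pos: [415.9, 347.1, 280.0]
ee_rot: [2.163, 2.279, -0.001]
force: [2.4, 1.1, -1.4]
opening: 45.1
grip_force: 51.6
t: 4.73
eef_pos: [415.9, 347.5, 279.8]
ee_rot: [-2.158, -2.282, 0.001]
force: [1.0, 0.2, -1.5]
opening: 45.1
grip_force: 51.6
pos [415.9 347.5 279.8] turn/6 [-0.01 -0.    0.09] shift now-frame [0.15 0.69 3.49] shift goal-frame [0.16 0.69 3.49] F [ 1.   0.2 -1.5] open 45.1 grip 51.6 j [-0.28  0.3  -0.63  1.9   0.2   1.01 -0.94]
```

```bash
python3 -m creep '[0,0.15,0.69,0.3,0,0,0, 0,0,0,0.9,0,0,0, 0,0,0,0.9,0,0,0, 0,0,0,0.8,0,0,0, 0,0,0,0.4,0,0,0, 0,0,0,0,0,0,0]';  python3 go.py 443 355 140 2.7
```

```text
t: 5.23
eef_pos: [444.0, 350.3, 144.2]
ee_rot: [-2.164, -2.276, 0.01]
force: [-0.7, -0.2, -2.9]
opening: 44.9
grip_force: 51.8
pos [444.  350.3 144.2] turn/6 [-0.05  0.04  0.03] shift now-frame [ 0.12 -0.02  0.11] shift goal-frame [ 0.12 -0.02  0.11] F [-0.7 -0.2 -2.9] open 44.9 grip 51.8 j [-0.34  0.5  -0.55  1.95  0.36  0.79 -1.05]
```

```bash
python3 -m creep '[0,0.1,0,0.1,0,0,0, 0,0,0,0.06,0,0,0, 0,0,0,0,0,0,0]';  python3 -m creep '[0,0,0,0.05,0,0,0, 0,0,0,0,0,0,0]'; python3 -m creep '[0,0,0,0.05,0,0,0, 0,0,0,0,0,0,0]';python3 go.py 443 355 134 2.7
```

```text
t: 5.48
eef_pos: [445.3, 357.3, 142.7]
ee_rot: [2.163, 2.278, 0.002]
force: [0.3, 0.3, -1.3]
opening: 45.2
grip_force: 51.8
t: 5.65
eef_pos: [445.1, 357.0, 140.4]
ee_rot: [2.163, 2.277, 0.002]
force: [-0.6, -0.2, -1.8]
opening: 44.9
grip_force: 51.8
t: 5.82
eef_pos: [444.9, 356.9, 137.9]
ee_rot: [2.163, 2.278, 0.001]
force: [-0.3, 0.4, -1.5]
opening: 45.4
grip_force: 51.8
pos [444.9 356.9 137.9] turn/6 [ 0.   -0.    0.04] shift now-frame [-0.05 -0.05  0.1 ] shift goal-frame [-0.05 -0.05  0.1 ] F [-0.3  0.4 -1.5] open 45.4 grip 51.8 j [-0.36  0.52 -0.55  1.95  0.37  0.78 -1.06]
```

```bash
for i in 1 2 3 4; do python3 -m creep '[0,0,0,0.04,0,0,0, 0,0,0,0,0,0,0]' | egrep 'eef_pos|force:'; done
```

```text
eef_pos: [444.8, 356.9, 136.0]
force: [0.3, 0.1, -1.9]
grip_force: 51.8
eef_pos: [444.7, 356.9, 134.3]
force: [-0.3, 0.7, -1.3]
grip_force: 51.8
eef_pos: [444.8, 357.3, 133.1]
force: [-1.1, -0.4, 0.6]
grip_force: 51.9
eef_pos: [444.9, 357.9, 132.5]
force: [-4.4, -3.5, 17.3]
grip_force: 51.0
```

Floor contact is at TCP z ≈ 133, as predicted. Relieve it, release and retreat.

```bash
python3 -m creep '[0,0,0,-0.03,0,0,0, 0,0,0,0,0,0,0, 70,0,0,0,0,0,0, 100,0,0,0,0,0,0, 100,0,0,0,0,0,0, 100,0,0,0,0,0,0, 100,0,0,-0.4,0,0,0, 100,0,0,-1,0,0,0, 100,0,0,-1,0,0,0, 100,0,0,-1,0,0,0, 100,0,0,0,0,0,0]'; python3 go.py 619.5 66.5 250 3.6
python3 - <<'E'
from h import *
f=optics.grab_frame('scene'); cv2.imwrite('pics/s3.png',f['img'][60:300,100:500,::-1])
E
```

```text
t: 7.4
eef_pos: [446.3, 359.1, 275.9]
ee_rot: [2.162, 2.277, 0.015]
force: [1.0, 1.4, 0.4]
opening: 85.4
grip_force: 0.0
pos [446.3 359.1 275.9] turn/6 [ 0.07 -0.05 -0.11] shift now-frame [-7.53  3.94  0.64] shift goal-frame [-7.57  3.86  0.65] F [1.  1.4 0.4] open 85.4 grip 0.0 j [-0.28  0.35 -0.62  1.84  0.24  1.02 -0.95]
```

View pics/s3.png

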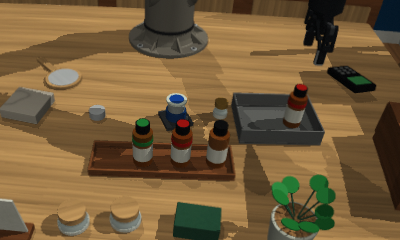

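The bottle stands upright in the bin (crop 297,105). Now the second reject.

```bash
python3 -m creep '[100,-0.84,0.435,0,0,0,0, 100,-0.84,0.435,0,0,0,0, 100,-0.84,0.435,0,0,0,0, 100,-0.84,0.435,0,0,0,0, 100,-0.84,0.435,0,0,0,0, 100,-0.84,0.435,0,0,0,0, 100,-0.84,0.435,0,0,0,0, 100,-0.84,0.435,0,0,0,0, 100,-0.84,0.43,0,0,0,0, 100,0,0,0,0,0,0, 100,0,0,0,0,0,0]'; python3 go.py 619.5 66.5 132 3.6
```

```text
t: 8.37
eef_pos: [617.0, 60.5, 267.3]
ee_rot: [-2.168, -2.273, 0.002]
force: [-1.1, 0.8, -0.8]
opening: 85.0
grip_force: 0.0
pos [617.   60.5 267.3] turn/6 [-0.01  0.   -0.15] shift now-frame [0.15 0.08 3.38] shift goal-frame [0.15 0.07 3.38] F [-1.1  0.8 -0.8] open 85.0 grip 0.0 j [ 0.17  0.41 -0.49  1.74  0.22  1.04 -0.34]
```

```bash
python3 -m creep '[100,0.15,0.08,0.3,0,0,-0.15, 100,0,0,0.9,0,0,0, 100,0,0,0.9,0,0,0, 100,0,0,0.8,0,0,0, 100,0,0,0.4,0,0,0, 100,0,0,0,0,0,0, 100,0,0,0,0,0,0]'; python3 go.py 619.5 66.5 132 3.6
```

```text
t: 8.95
eef_pos: [618.6, 70.9, 135.7]
ee_rot: [-2.141, -2.296, 0.002]
force: [0.1, -0.3, 0.6]
opening: 85.2
grip_force: 0.0
pos [618.6  70.9 135.7] turn/6 [-0.02 -0.01  0.07] shift now-frame [-0.11  0.02  0.09] shift goal-frame [-0.11  0.02  0.09] F [ 0.1 -0.3  0.6] open 85.2 grip 0.0 j [ 0.12  0.57 -0.44  1.83  0.32  0.81 -0.42]
```

```bash
python3 -m creep '[100,-0.11,0,0.05,0,0,0, 100,0,0,0,0,0,0, 0,0,0,0,0,0,0, 0,0,0,0,0,0,0, 0,0,0,0,0,0,0, 0,0,0,0,0,0,0, 0,0,0,0,0,0,0]'; python3 -m creep '[0,0,0,-0.3,0,0,0, 0,0,0,-0.8,0,0,0, 0,0,0,-1,0,0,0, 0,0,0,-1,0,0,0, 0,0,0,-0.7,0,0,0, 0,0,0,0,0,0,0]'; python3 go.py 446 258 262 2.7
```

```text
t: 9.53
eef_pos: [619.9, 64.9, 135.4]
ee_rot: [2.145, 2.294, 0.001]
force: [-2.8, -0.1, 8.8]
opening: 44.5
grip_force: 49.7
t: 10.03
eef_pos: [621.6, 65.6, 293.8]
ee_rot: [2.141, 2.291, 0.011]
force: [0.3, 0.2, -2.0]
opening: 44.5
grip_force: 51.8
pos [621.6  65.6 293.8] turn/6 [ 0.08 -0.    0.19] shift now-frame [ 5.09 -4.06  0.76] shift goal-frame [ 5.01 -4.16  0.79] F [ 0.3  0.2 -2. ] open 44.5 grip 51.8 j [ 0.18  0.39 -0.5   1.71  0.21  1.08 -0.32]
```

```bash
python3 -m creep '[0,0.725,-0.58,0,0,0,0.1, 0,0.725,-0.58,0,0,0,0.09, 0,0.725,-0.58,0,0,0,0, 0,0.725,-0.58,0,0,0,0, 0,0.725,-0.58,0,0,0,0, 0,0.725,-0.58,0,0,0,0, 0,0.725,-0.58,0,0,0,0, 0,0,0,0,0,0,0, 0,0,0,0,0,0,0]'; python3 go.py 447 258 144 2.7
```

```text
t: 10.78
eef_pos: [445.5, 260.8, 287.0]
ee_rot: [2.163, 2.278, 0.001]
force: [0.4, -0.5, -2.1]
opening: 45.0
grip_force: 52.0
pos [445.5 260.8 287. ] turn/6 [ 0.   -0.    0.04] shift now-frame [-0.07  0.03  3.58] shift goal-frame [-0.07  0.03  3.58] F [ 0.4 -0.5 -2.1] open 45.0 grip 52.0 j [-0.1   0.24 -0.63  1.95  0.17  1.01 -0.76]
```

```bash
python3 -m creep '[0,-0.07,0.03,0.5,0,0,0, 0,0,0,0.9,0,0,0, 0,0,0,0.9,0,0,0, 0,0,0,0.8,0,0,0, 0,0,0,0.5,0,0,0, 0,0,0,0,0,0,0, 0,0,0,0,0,0,0]'; for i in 1 2 3; do python3 -m creep '[0,0,0,0.04,0,0,0, 0,0,0,0,0,0,0]' | egrep 'eef_pos|force:'; done
```

```text
t: 11.37
eef_pos: [448.5, 255.9, 142.3]
ee_rot: [-2.168, -2.272, 0.003]
force: [-0.5, 0.2, -1.8]
opening: 45.0
grip_force: 52.0
eef_pos: [449.3, 256.6, 142.4]
force: [-0.5, 0.1, -1.8]
grip_force: 52.0
eef_pos: [448.9, 256.5, 140.2]
force: [-0.1, -0.1, -2.2]
grip_force: 52.0
eef_pos: [448.5, 256.4, 137.9]
force: [-0.1, -0.4, -1.6]
grip_force: 52.0
```

```bash
for i in 1 2 3; do python3 -m creep '[0,0,0,0.04,0,0,0, 0,0,0,0,0,0,0]' | egrep 'eef_pos|force:'; done
```

```text
eef_pos: [448.3, 256.4, 136.0]
force: [0.9, 0.3, -1.5]
grip_force: 52.0
eef_pos: [448.4, 256.5, 134.5]
force: [0.3, 0.2, -1.7]
grip_force: 52.3
eef_pos: [448.4, 257.0, 134.2]
force: [-8.7, -4.1, 28.9]
grip_force: 55.4
```

```bash
python3 -m creep '[0,0,0,-0.04,0,0,0, 0,0,0,0,0,0,0, 70,0,0,0,0,0,0, 100,0,0,0,0,0,0, 100,0,0,0,0,0,0, 100,0,0,0,0,0,0, 100,0,0,-0.4,0,0,0, 100,0,0,-1,0,0,0, 100,0,0,-1,0,0,0, 100,0,0,-1,0,0,0, 100,0,0,0,0,0,0]'; python3 go.py 627 -21.5 260 3.6
python3 - <<'E'
from h import *
f=optics.grab_frame('scene'); cv2.imwrite('pics/s4.png',f['img'][60:300,100:500,::-1])
E
python3 m.py | egrep 'G|stamp'
```

```text
t: 13.28
eef_pos: [450.2, 258.3, 277.5]
ee_rot: [2.166, 2.272, 0.013]
force: [1.9, 1.6, 0.3]
opening: 85.4
grip_force: 0.0
pos [450.2 258.3 277.5] turn/6 [ 0.08 -0.04 -0.15] shift now-frame [-7.2   4.08  0.44] shift goal-frame [-7.26  3.97  0.44] F [1.9 1.6 0.3] open 85.4 grip 0.0 j [-0.09  0.25 -0.64  1.95  0.18  0.98 -0.77]
top G [249.6 172.1] 112 [627.3 -20.9 116. ] [624.9 -20.9 124.3]
top G [254.5 184.5] 4 [597.8 -33.  116. ] [604.3 -33.3  91.1]
top G [244.5 184.5] 2 [597.1 -10.  116. ] [603.7  -9.6  90.2]
scene G [242.2 182.3] 83 [619.7 -22.8 116. ] [628.1 -21.8 122.9]
scene G [241.9 203.1] 77 [687.1 -15.9 116. ] [652.9 -19.9  84.5]
top stamp [218.1 245.4] 171 [459.1  47.7  71.4] [459.7  48.2  65. ]
scene stamp [276.3 158.5] 94 [460.1  47.4  70.6] [452.5  47.3  65. ]
scene stamp [266.5 168.5] 2 [459.6  23.3  35.8] [497.6  24.7  65. ]
```

View pics/s4.png

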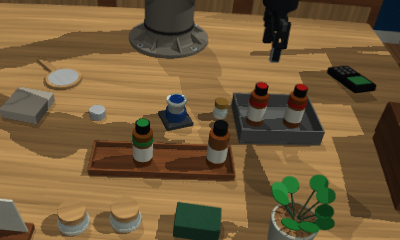

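Both rejects stand upright in the bin (crop 258,105 and 297,105), and the plain bottle is untouched. Next is the green bottle.

```bash
python3 -m creep '[100,-0.8,0.45,0,0,0,0, 100,-0.8,0.45,0,0,0,0, 100,-0.8,0.45,0,0,0,-0.15, 100,-0.8,0.45,0,0,0,0, 100,-0.8,0.45,0,0,0,0, 100,-0.8,0.45,0,0,0,0, 100,-0.8,0.45,0,0,0,0, 100,-0.8,0.45,0,0,0,0, 100,-0.8,0.45,0,0,0,0, 100,0,0,0,0,0,0, 100,0,0,0,0,0,0]'; python3 go.py 626.5 -21.5 132 3.6
```

```text
t: 14.35
eef_pos: [626.8, -24.0, 268.0]
ee_rot: [-2.152, -2.285, 0.004]
force: [-0.4, 1.4, -0.0]
opening: 85.3
grip_force: 0.0
pos [626.8 -24.  268. ] turn/6 [-0.03 -0.   -0.03] shift now-frame [0.06 0.01 3.4 ] shift goal-frame [ 0.06 -0.    3.4 ] F [-0.4  1.4 -0. ] open 85.3 grip 0.0 j [ 0.29  0.42 -0.47  1.73  0.21  1.05 -0.19]
```

```bash
python3 -m creep '[100,0,0,0.3,0,0,0, 100,0,0,0.9,0,0,0, 100,0,0,0.9,0,0,0, 100,0,0,0.8,0,0,0, 100,0,0,0.4,0,0,0, 100,0,0,0,0,0,0, 100,0,0,0,0,0,0]'; python3 go.py 626.5 -21.5 132 3.6
```

```text
t: 14.93
eef_pos: [625.8, -20.4, 137.3]
ee_rot: [-2.146, -2.291, 0.002]
force: [-0.7, 0.1, -0.4]
opening: 85.8
grip_force: 0.0
pos [625.8 -20.4 137.3] turn/6 [-0.03 -0.01  0.02] shift now-frame [-0.03  0.02  0.13] shift goal-frame [-0.03  0.02  0.13] F [-0.7  0.1 -0.4] open 85.8 grip 0.0 j [ 0.25  0.57 -0.42  1.82  0.31  0.82 -0.26]
```

```bash
python3 -m creep '[100,-0.03,0.02,0.1,0,0,0, 100,0,0,0,0,0,0, 0,0,0,0,0,0,0, 0,0,0,0,0,0,0, 0,0,0,0,0,0,0, 0,0,0,0,0,0,0, 0,0,0,0,0,0,0]' 60; python3 -m creep '[0,0,0,-0.3,0,0,0, 0,0,0,-0.8,0,0,0, 0,0,0,-1,0,0,0, 0,0,0,-1,0,0,0, 0,0,0,-0.7,0,0,0, 0,0,0,0,0,0,0]'; python3 go.py 459.5 48 240 0
```

```text
t: 15.52
eef_pos: [627.7, -22.9, 135.4]
ee_rot: [2.15, 2.29, 0.0]
force: [-3.3, -1.6, 9.0]
opening: 44.5
grip_force: 59.7
t: 16.02
eef_pos: [629.6, -22.5, 293.9]
ee_rot: [2.146, 2.285, 0.01]
force: [1.0, 0.7, -1.7]
opening: 44.6
grip_force: 61.7
pos [629.6 -22.5 293.9] turn/6 [0.09 0.   0.6 ] shift now-frame [ 2.03 -4.15  1.31] shift goal-frame [ 1.76 -4.25  1.35] F [ 1.   0.7 -1.7] open 44.6 grip 61.7 j [ 0.3   0.4  -0.47  1.7   0.2   1.08 -0.18]
```

```bash
python3 -m creep '[0,0.4,-0.82,0,0,0,0, 0,0.4,-0.83,0,0,0,0, 0,0.4,-0.83,0,0,0,0, 0,0.4,-0.83,0,0,0,0, 0,0.4,-0.83,0,0,0,0, 0,0,0,0,0,0,0, 0,0,0,0,0,0,0]'; python3 go.py 459.5 48 215 3.6
python3 - <<'E'
from m import *
for nm,fr,roi in(('top',f,(70,210,160,285)),('scene',g,(340,130,420,170))):
    for p,a in blobs(fr,(0,150,90),(8,255,255),roi,3): print(nm,p.round(1),a,world(fr,*p,121).round(1))
for x in blobs(f,(100,150,60),(125,255,255),(200,230,240,266),1): print(x,world(f,*x[0],69))
E
```

```text
t: 16.6
eef_pos: [456.0, 47.0, 287.2]
ee_rot: [2.147, 2.291, -0.0]
force: [1.3, -0.2, -1.5]
opening: 44.6
grip_force: 62.1
pos [456.   47.  287.2] turn/6 [0.01 0.01 0.02] shift now-frame [0.02 0.09 1.8 ] shift goal-frame [0.02 0.09 1.8 ] F [ 1.3 -0.2 -1.5] open 44.6 grip 62.1 j [ 0.29  0.13 -0.57  2.06  0.08  0.97 -0.26]
top [124.  244.9] 91 [446.8 257.8 121. ]
top [ 81.6 244.7] 89 [442.8 358.  121. ]
top [124.5 255. ] 2 [424.  254.7 121. ]
scene [401.3 146.5] 53 [442.3 358.2 121. ]
scene [361.7 144.7] 50 [446.6 258.  121. ]
scene [366.2 163.5] 4 [525.3 259.5 121. ]
```

```bash
python3 -m creep '[0,0.01,0.11,0.5,0,0,0, 0,0,0,0.8,0,0,0, 0,0,0,0.5,0,0,0, 0,0,0,0,0,0,0, 0,0,0,0,0,0,0]'; python3 go.py 461 47.5 206 3.6
```

```text
t: 17.12
eef_pos: [462.0, 47.1, 214.1]
ee_rot: [-2.149, -2.289, 0.002]
force: [0.1, -0.2, -2.3]
opening: 44.5
grip_force: 62.3
pos [462.   47.1 214.1] turn/6 [-0.02 -0.01 -0.  ] shift now-frame [ 0.01 -0.02  0.2 ] shift goal-frame [ 0.01 -0.02  0.2 ] F [ 0.1 -0.2 -2.3] open 44.5 grip 62.3 j [ 0.25  0.24 -0.55  2.12  0.17  0.82 -0.34]
```

```bash
python3 -m creep '[0,0,-0.02,0.1,0,0,0, 0,0,0,0.1,0,0,0, 0,0,0,0,0,0,0]'| egrep 'eef_pos|force:';  for i in 1 2 3 4; do python3 -m creep '[0,0,0,0.05,0,0,0, 0,0,0,0,0,0,0]' | egrep 'eef_pos|^force:'; done; python3 go.py 461 47.5 206 3.6
```

```text
eef_pos: [461.2, 47.1, 206.8]
force: [0.2, -1.1, -1.7]
grip_force: 62.3
eef_pos: [461.1, 47.1, 204.8]
force: [-0.2, 0.6, -1.7]
eef_pos: [460.9, 47.1, 202.5]
force: [-0.6, -0.4, -2.2]
eef_pos: [460.8, 47.2, 200.3]
force: [0.2, -0.7, -2.3]
eef_pos: [461.0, 47.2, 198.5]
force: [-0.4, 0.5, 2.8]
pos [461.   47.2 198.5] turn/6 [ 0. -0.  0.] shift now-frame [ 0.01 -0.   -0.19] shift goal-frame [ 0.01 -0.   -0.19] F [-0.4  0.5  2.8] open 44.7 grip 62.5 j [ 0.24  0.26 -0.54  2.14  0.19  0.78 -0.36]
```

```bash
for i in 1 2 3 4; do python3 -m creep '[0,0,0,0.04,0,0,0, 0,0,0,0,0,0,0]' | egrep 'eef_pos|^force:'; done
```

```text
eef_pos: [461.0, 47.2, 196.9]
force: [-0.4, -0.1, 3.2]
eef_pos: [461.0, 47.2, 195.3]
force: [-1.1, 0.2, 4.7]
eef_pos: [461.0, 47.2, 193.7]
force: [-0.7, 0.1, 4.5]
eef_pos: [461.0, 47.2, 192.1]
force: [-1.2, 0.3, 6.0]
```

```bash
for i in 1 2; do python3 -m creep '[0,0,0,0.02,0,0,0, 0,0,0,0,0,0,0]' | egrep 'eef_pos|^force:'; done; for i in 1 2; do python3 -m creep '[0,0,0,0.01,0,0,0, 0,0,0,0,0,0,0]' | egrep 'eef_pos|^force:'; done
```

```text
eef_pos: [461.1, 47.2, 191.4]
force: [-1.5, -0.9, 6.9]
eef_pos: [461.1, 47.2, 190.7]
force: [-1.2, -0.5, 8.0]
eef_pos: [461.1, 47.2, 190.3]
force: [-1.4, -0.5, 7.5]
eef_pos: [461.1, 47.2, 189.9]
force: [-1.3, -0.6, 7.4]
```

```bash
for i in 1 2 3; do python3 -m creep '[0,0,0,0.008,0,0,0, 0,0,0,0,0,0,0]' | egrep 'eef_pos|^force:'; done
```

```text
eef_pos: [461.1, 47.2, 189.6]
force: [-1.0, -0.5, 7.5]
eef_pos: [461.1, 47.2, 189.4]
force: [-2.3, 0.5, 9.9]
eef_pos: [461.2, 47.3, 189.3]
force: [-3.7, 1.3, 13.8]
```

The stop is felt: force climbs 4 N in 0.1 mm. Holding here.

```bash
python3 -m creep '[0,0,0,0,0,0,0, 0,0,0,0,0,0,0, 0,0,0,0,0,0,0, 0,0,0,0,0,0,0, 0,0,0,0,0,0,0]'| egrep 'eef_pos|^force:'; python3 -m creep '[0,0,0,0,0,0,0, 0,0,0,0,0,0,0, 0,0,0,0,0,0,0, 0,0,0,0,0,0,0, 0,0,0,0,0,0,0]'| egrep '^t|eef_pos|^force:'
```

```text
eef_pos: [461.2, 47.3, 189.3]
force: [-3.1, -0.8, 14.7]
t: 20.7
eef_pos: [461.2, 47.3, 189.3]
force: [-3.0, -0.9, 13.8]
```

```bash
python3 -m creep '[0,0,0,-0.1,0,0,0, 0,0,0,-0.4,0,0,0, 0,0,0,-0.5,0,0,0, 0,0,0,-0.4,0,0,0, 0,0,0,0,0,0,0]'|egrep 'eef|opening'
python3 - <<'E'
from h import *
f=optics.grab_frame('top'); roi=f['img'][215:295,345:420]; h=cv2.cvtColor(roi,cv2.COLOR_RGB2HSV)
m=((h[:,:,1]<60)&(h[:,:,2]>60)).astype(np.uint8); N,l,st,c=cv2.connectedComponentsWithStats(m); i=1+np.argmax(st[1:,4])
cn=max(cv2.findContours((l==i).astype(np.uint8),0,1)[0],key=cv2.contourArea); b=cv2.boxPoints(cv2.minAreaRect(cn))+[345,215]
w=np.array([world(f,*p,30) for p in b]); print(b.round(0).tolist(),w.round(1).tolist(),w.mean(0),np.linalg.norm(w-np.roll(w,1,0),axis=1))
cv2.imwrite('pics/pl.png',cv2.resize(np.hstack([roi[:,:,::-1],cv2.merge([(l==i).astype(np.uint8)*255]*3)]),None,fx=4,fy=4,interpolation=0))
E
python3 go.py 453.5 -359 240 3.6
```

```text
eef_pos: [461.8, 47.4, 247.1]
opening: 44.8
[[356.0, 272.0], [363.0, 228.0], [408.0, 235.0], [400.0, 280.0]] [[407.2, -287.6, 30.0], [517.3, -307.8, 30.0], [501.2, -423.5, 30.0], [390.4, -400.9, 30.0]] [ 454.03519449 -354.96588974   30.        ] [114.53908734 111.98147117 116.82761967 113.07680808]
pos [461.4  47.2 245.7] turn/6 [ 0.02  0.   -0.  ] shift now-frame [-10.12  -0.83   0.14] shift goal-frame [-10.12  -0.83   0.14] F [-0.2 -1.3 -3.4] open 44.4 grip 62.1 j [ 0.27  0.19 -0.56  2.1   0.13  0.88 -0.3 ]
```

View pics/pl.png

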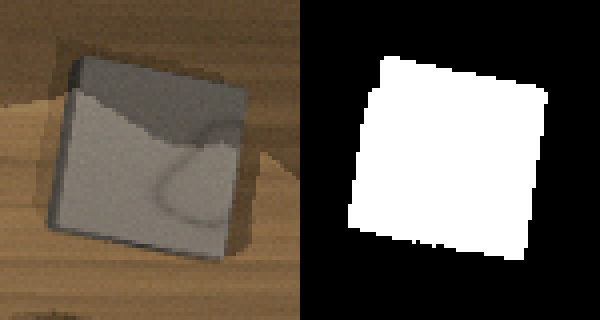

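The plinth's top face spans about (365,229) to (401,279), centre (383,254), so world ≈ (453,−358). Carrying the bottle there.

```bash
python3 -m creep '[0,-0.92,-0.073,0,0,0,0, 0,-0.92,-0.073,0,0,0,0, 0,-0.92,-0.073,0,0,0,0, 0,-0.92,-0.073,0,0,0,0, 0,-0.92,-0.073,0,0,0,0, 0,-0.92,-0.073,0,0,0,0, 0,-0.92,-0.073,0,0,0,0, 0,-0.92,-0.073,0,0,0,0, 0,-0.92,-0.073,0,0,0,0, 0,-0.92,-0.073,0,0,0,0, 0,-0.9,-0.073,0,0,0,0, 0,0,0,0,0,0,0]'|egrep 'eef|opening';python3 -m creep '[0,0,0,0,0,0,0]' | egrep '^f'; python3 go.py 454.5 -358 168 3.6
```

```text
eef_pos: [452.1, -365.0, 242.9]
opening: 45.0
force: [0.2, 1.2, -2.2]
pos [ 453.1 -359.8  242.8] turn/6 [-0.02 -0.01 -0.03] shift now-frame [0.04 0.04 1.87] shift goal-frame [0.04 0.04 1.87] F [ 0.2  1.2 -2.2] open 44.6 grip 62.1 j [ 0.8   0.35 -0.29  1.87  0.12  0.94  0.51]
```

```bash
python3 -m creep '[0,0.04,0.03,0.5,0,0,0, 0,0,0,0.7,0,0,0, 0,0,0,0.5,0,0,0, 0,0,0,0,0,0,0, 0,0,0,0,0,0,0]'|egrep 'eef|^force'; python3 go.py 454.5 -358 160 3.6
```

```text
eef_pos: [455.1, -355.1, 175.7]
force: [0.5, -0.3, -1.1]
pos [ 455.1 -355.1  175.7] turn/6 [-0.02 -0.02  0.01] shift now-frame [-0.07 -0.02  0.39] shift goal-frame [-0.07 -0.02  0.39] F [ 0.5 -0.3 -1.1] open 44.8 grip 62.1 j [ 0.78  0.43 -0.28  1.92  0.16  0.81  0.47]
```

```bash
python3 -m creep '[0,-0.06,-0.01,0.15,0,0,0, 0,0,0,0.1,0,0,0, 0,0,0,0,0,0,0]'|egrep 'eef|^force'; for i in 1 2 3; do python3 -m creep '[0,0,0,0.03,0,0,0, 0,0,0,0,0,0,0]' | egrep 'eef_pos|^force:'; done
```

```text
eef_pos: [455.2, -358.9, 166.8]
force: [0.0, 0.5, -2.0]
eef_pos: [455.3, -358.9, 165.9]
force: [-0.1, 1.0, -1.4]
eef_pos: [455.2, -358.8, 164.5]
force: [0.3, 1.0, -2.1]
eef_pos: [455.2, -358.8, 163.1]
force: [0.3, -0.3, -2.5]
```

```bash
for i in 1 2; do python3 -m creep '[0,0,0,0.03,0,0,0, 0,0,0,0,0,0,0]' | egrep 'eef_pos|^force:'; done;  for i in 1 2; do python3 -m creep '[0,0,0,0.01,0,0,0, 0,0,0,0,0,0,0]' | egrep 'eef_pos|^force:'; done
```

```text
eef_pos: [455.1, -358.7, 161.8]
force: [-0.2, -0.2, -2.3]
eef_pos: [455.1, -358.8, 160.6]
force: [0.1, -0.3, -2.7]
eef_pos: [455.2, -358.8, 160.3]
force: [-0.0, -1.0, -2.7]
eef_pos: [455.2, -358.8, 159.9]
force: [-0.4, -0.1, -2.3]
```

```bash
for i in 1 2 3; do python3 -m creep '[0,0,0,0.012,0,0,0, 0,0,0,0,0,0,0]' | egrep 'eef_pos|^force:'; done
```

```text
eef_pos: [455.2, -358.8, 159.5]
force: [0.3, 0.0, -2.2]
eef_pos: [455.2, -359.0, 159.4]
force: [-0.9, 0.2, 4.0]
eef_pos: [455.3, -359.1, 159.3]
force: [-3.4, 0.9, 12.4]
```

The bottle is on the plinth at the predicted height. Ease off, release, retreat and check.

```bash
python3 -m creep '[0,0,0,-0.015,0,0,0, 0,0,0,0,0,0,0, 70,0,0,0,0,0,0, 100,0,0,0,0,0,0, 100,0,0,0,0,0,0, 100,0,0,0,0,0,0, 100,0,0,-0.4,0,0,0, 100,0,0,-1,0,0,0, 100,0,0,-1,0,0,0, 100,0,0,-1,0,0,0, 100,0,0,0,0,0,0, 100,0,0,0,0,0,0]'|egrep '^t|eef|opening'
python3 - <<'E'
from m import *
for nm,fr,roi in(('top',f,(340,200,430,290)),('scene',g,(90,100,160,180))):
    for p,a in blobs(fr,(50,130,40),(85,255,255),roi,2): print(nm,p.round(1),a,world(fr,*p,146).round(1))
cv2.imwrite('pics/end.png',np.vstack([g['img'][60:300,:,::-1],f['img'][130:300,:,::-1]]))
E
```

```text
t: 25.58
eef_pos: [455.9, -359.3, 297.7]
opening: 85.6
top [398.8 249.2] 118 [ 453.5 -356.8  146. ]
top [383.7 253. ] 23 [ 444.2 -321.9  146. ]
scene [122.8 141.8] 51 [ 535.3 -318.4  146. ]
scene [118.7 123.4] 49 [ 454.9 -357.7  146. ]
```

View pics/end.png

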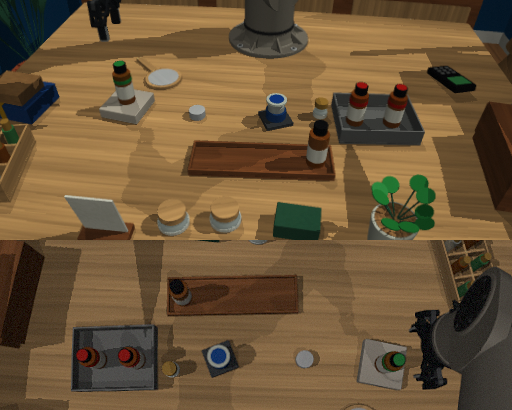

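The green bottle stands upright on the plinth's centre, (454,−357) against (453,−358). The rejects are upright in the bin and the plain bottle is in its place.

```bash
python3 -c "
from plant import arm; print(arm.sign_off())"
```

```text
the job is handed in; nothing more can be done
None
```

I handed the job in at about 26 s: both rejects are upright in the bin, and the green bottle was stamped (stop felt at about 16 N, held over 0.8 s) and now stands within about 2 mm of the plinth's centre. The unmarked bottle was not touched. The second reject touched down in the bin at about 29 N by wrist reading, above the 25 N glass figure given for the stamping, but it looks upright and intact; the sign-off returned no verdict.

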